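Find the fullest filler tin by its weight and hold it up

TASK

Three identical closed filler tins, part-used, have been left about the bench. Heft them to find the fullest, stand the other two upright in wells of the plywood tin rack, setting them down gently, and finish with the fullest in the gripper, held still and upright well above everything on the bench (at least 20 cm up): do not put it down or let go at the end. Do not tip any tin over, and leave the mixing pot, the spray can and the sanding block where they are.

Things in the scene. Friction and masses are not known exactly. Their poses are not given: they have to be found in the camera images.
- tin_a_mid (a point): centre (half-way up, on the axis) of one of three identical closed tins: plain bright tinplate with a blank paper sleeve and a pressed-in lever lid, 60 mm diameter, 100 mm tall, upright on the table (z axis up). What is in it cannot be seen. The names are only names: which tin is heaviest, and where each stands, changes from run to run. A tin weighs 0.18 to 0.37 kg, except the fullest, which weighs 0.62 to 0.77 kg
- tin_b_mid (a point): as tin_a_mid, for another of the three identical tins
- tin_c_mid (a point): as tin_a_mid, for another of the three identical tins
- tin_a: the same tin as tin_a_mid; origin at the centre of its underside, z up along its axis
- tin_b: the same tin as tin_b_mid; origin at the centre of its underside, z up along its axis
- tin_c: the same tin as tin_c_mid; origin at the centre of its underside, z up along its axis
- rack: plywood tin rack, fixed to the table: two 12 mm boards, 100 x 325 mm, one above the other on end cheeks, 60 mm high in all; three round wells in a row 105 mm apart in the upper board, any tin fits any well. Origin at the centre of its underside; y axis along the row, x across it, z up. The row runs roughly away from the robot
- well_1 (a point): centre of the mouth of a round well, in the plane of the rack's top, 60 mm above the table. The well is 68 mm across with a 3 mm chamfered mouth, so a tin enters with 4 mm to spare all round; its floor is 48 mm below this point (12 mm above the table), so that a tin standing in it has its centre at z = 62 mm and its top at z = 112 mm. Empty at the start
- well_2 (a point): as well_1: the middle well
- well_3 (a point): as well_1: the end well farthest from the robot (well_1 is the one nearest the robot)
- pot_mid (a point): bystander: white plastic mixing pot, 130 mm across, 129 mm tall; this point is on its axis, 65 mm up
- can_mid (a point): bystander: spray can, 67 mm across, 205 mm tall; this point is on its axis, 100 mm up
- block_mid (a point): bystander: sanding block, 62 x 115 x 31 mm, lying flat; this point is at its middle
Mind the look-alikes: they are no part of the job. What is shaped like the tin_c but black is not meant.

How it is judged:
At the end, for the whole second after the job is handed in: The fullest tin is held in the fingers, its centre more than 0.19 m above the table, tilted under 0.3 rad and still; the other two (each under 0.49 kg) stand let go on the floors of wells of the rack (centre 55 to 69 mm above its foot), tilted under 0.15 rad, at rest (((height (world z) of tin_a_mid above 0.19 m and angle between tin_a_mid's own z axis and vertical below 0.3 rad and linear speed of tin_a below 0.05 m/s and contact force between the fingers and tin_a above 3 N and contact force between rack and tin_a below 0.1 N and (x of tin_b_mid in the frame of rack between -0.012 and 0.012 m and y of tin_b_mid in the frame of rack between -0.12 and 0.12 m and z of tin_b_mid in the frame of rack between 0.055 and 0.069 m and angle between tin_b_mid's own z axis and vertical below 0.15 rad and linear speed of tin_b below 0.03 m/s and contact force between rack and tin_b between 0.8 and 4.85 N and contact force between each of the arm, the fingers and tin_b below 0.2 N) and (x of tin_c_mid in the frame of rack between -0.012 and 0.012 m and y of tin_c_mid in the frame of rack between -0.12 and 0.12 m and z of tin_c_mid in the frame of rack between 0.055 and 0.069 m and angle between tin_c_mid's own z axis and vertical below 0.15 rad and linear speed of tin_c below 0.03 m/s and contact force between rack and tin_c between 0.8 and 4.85 N and contact force between each of the arm, the fingers and tin_c below 0.2 N)) or (height (world z) of tin_b_mid above 0.19 m and angle between tin_b_mid's own z axis and vertical below 0.3 rad and linear speed of tin_b below 0.05 m/s and contact force between the fingers and tin_b above 3 N and contact force between rack and tin_b below 0.1 N and (x of tin_a_mid in the frame of rack between -0.012 and 0.012 m and y of tin_a_mid in the frame of rack between -0.12 and 0.12 m and z of tin_a_mid in the frame of rack between 0.055 and 0.069 m and angle between tin_a_mid's own z axis and vertical below 0.15 rad and linear speed of tin_a below 0.03 m/s and contact force between rack and tin_a between 0.8 and 4.85 N and contact force between each of the arm, the fingers and tin_a below 0.2 N) and (x of tin_c_mid in the frame of rack between -0.012 and 0.012 m and y of tin_c_mid in the frame of rack between -0.12 and 0.12 m and z of tin_c_mid in the frame of rack between 0.055 and 0.069 m and angle between tin_c_mid's own z axis and vertical below 0.15 rad and linear speed of tin_c below 0.03 m/s and contact force between rack and tin_c between 0.8 and 4.85 N and contact force between each of the arm, the fingers and tin_c below 0.2 N)) or (height (world z) of tin_c_mid above 0.19 m and angle between tin_c_mid's own z axis and vertical below 0.3 rad and linear speed of tin_c below 0.05 m/s and contact force between the fingers and tin_c above 3 N and contact force between rack and tin_c below 0.1 N and (x of tin_a_mid in the frame of rack between -0.012 and 0.012 m and y of tin_a_mid in the frame of rack between -0.12 and 0.12 m and z of tin_a_mid in the frame of rack between 0.055 and 0.069 m and angle between tin_a_mid's own z axis and vertical below 0.15 rad and linear speed of tin_a below 0.03 m/s and contact force between rack and tin_a between 0.8 and 4.85 N and contact force between each of the arm, the fingers and tin_a below 0.2 N) and (x of tin_b_mid in the frame of rack between -0.012 and 0.012 m and y of tin_b_mid in the frame of rack between -0.12 and 0.12 m and z of tin_b_mid in the frame of rack between 0.055 and 0.069 m and angle between tin_b_mid's own z axis and vertical below 0.15 rad and linear speed of tin_b below 0.03 m/s and contact force between rack and tin_b between 0.8 and 4.85 N and contact force between each of the arm, the fingers and tin_b below 0.2 N)))); the arm keeps its last pose, push and grip.
It fails at once if a tin is tipped over (angle between any of tin_a_mid, tin_b_mid, tin_c_mid's own z axis and vertical above 0.8 rad).
It fails at once if a tin is dropped or flung: faster than 0.6 m/s while out of the fingers (a free fall of 2 cm) ((linear speed of tin_a above 0.6 m/s and contact force between the fingers and tin_a below 0.1 N) or (linear speed of tin_b above 0.6 m/s and contact force between the fingers and tin_b below 0.1 N) or (linear speed of tin_c above 0.6 m/s and contact force between the fingers and tin_c below 0.1 N)).
It fails at once if the mixing pot is moved by more than 3 cm (distance of pot_mid from where it was at the start of the episode above 0.03 m).
It fails at once if the spray can is moved by more than 3 cm (distance of can_mid from where it was at the start of the episode above 0.03 m).
It fails at once if the sanding block is moved by more than 3 cm (distance of block_mid from where it was at the start of the episode above 0.03 m).
It also fails if it takes over 72 s, if anything falls off the work surface, if the arm or the gripper's body presses on something with over 40 N, if the wrist force passes 120 N, or if a joint passes its speed limit or range.

ROBOT

A 6-joint arm with a two-finger parallel gripper is mounted at the origin on a cart in front of the work surface, level with it; the furniture and walls round the work are solid. World frame = base frame: x ahead of the robot, y to its left, z up, the work surface at z = 0. Lengths are in m, angles in rad, forces in N, time in s.
With the tool pointing down it reaches from about 0.3 to 0.775 m from the base axis. Payload 14.6 kg.
Tool frame: the origin (TCP) lies at the very end of the fingers, on their centre line; the grasp point (between the pads) lies 19 mm behind it (ctrl.hold_point_z is the distance from the TCP to the grasp point, in m); x points along the fingers, y is the direction in which the jaws open and shut, and the axes are right-handed (so a half turn about x gives the same grasp; the last joint's range is limited). The gripper opens to 94 mm and grips with 3 to 60 N. Pads are 16 mm wide; open, the fingers measure 119 mm over their backs; the gripper's body (75 mm by 177 mm) begins 78 mm behind the grasp point.
Start: joints at [-1.278, 0.3, 1.521, -0, 1.321, -0.067], TCP at [0.194, -0.515, 0.205] pointing down, gripper open.
Joint ranges: [-3.03, 3.03], [-0.79, 2.21], [0.23, 2.52], [-1.04, 4.18], [0, 3.07], [-2.55, 2.55]. Speed limits (rad/s): [2.22, 2.22, 2.57, 3.14, 3.14, 3.14].

INTERFACE

Orientations are given as [roll, pitch, yaw] about the fixed x, y, z axes, in that order (R = Rz(yaw) Ry(pitch) Rx(roll)).
In Python, from station import get_obs, camera, ticket, ctrl gives the robot as it stands.
- The arm moves only by the tool step_arm, never from a script. Its argument "motion" is a list that holds one entry, the list of rows, each a list of 6 numbers: the shift along the tool's x, y, z in m, then the turn, a rotation vector about the tool's x, y, z in degrees. A call has 1 to 12 rows; each row shifts and turns the commanded pose from where the row before left it, along the tool's axes as they then stand; what a row does not reach is not made up. A row lasts 1/8 s, in which the tool goes at most 62.5 mm and 10.7 degrees, less where a joint would pass 70% of its speed; a pose out of reach is approached as far as the arm can. A call is refused whole if a number of a shift passes 0.0625 or a number of a turn 10.7, either way. A call with a gripper value outside its range is refused whole. "fingers" is the finger opening in m, from 0 to 0.094, set as the call begins (left out, the last holds). The fingers move at their own pace and stop on an object; "squeeze" is the grip in N (left out, the last holds). Time passes only in rows, so rows that do not move let the fingers close. It gives the time, the measured TCP pose, the force and the opening at its end, in the units of the state.
- get_obs(): the state, without advancing time (a new reading comes with each control period).
- camera(name): name is "side" or "top"; returns a dict with "pixels" (384x512x3 uint8, red, green, blue), "fx", "fy", "cx", "cy" (pixels), "k1" (the pictures are not rectified: a ray, as slopes to the right and down, at radius r is drawn at 1 + k1 r^2 times it, then the intrinsics apply), "extrinsics" (4x4, takes a point from world to camera coordinates). Camera axes: x right, y up, looking along -z (the intrinsics and any distortion apply to the point x, -y, -z); pixel columns grow to the right and rows downward; lengths in m; the calibration is good to about 2 mm. A picture is of the moment at which its call begins. There is no depth.
- ticket.hand_in(): hands the job in, once; it reports no verdict.
The state is a dict: "time_s": time; "qpos": joint angles; "joint_vel": joint speeds; "tau": joint torques, N m; "ee_pos": TCP position; "eef_rot": TCP orientation; "force": force on the tool from outside, world axes, zero at the start; "moment": the same for the moment, N m; "grip_width": finger opening in m.
Only numpy, scipy, OpenCV 4.12 (cv2) and the standard library are available. Lean on these libraries where they do the work, as an engineer would, in place of code of your own. Each camera call takes 0.05 s, during which the arm holds its last target.

## Working session

There is one attempt and no reset: what is moved stays moved. The work goes in short steps, Python scripts to look and compute and a tool call to move; the robot and the scene stay as the last step left them, time stands still between calls to the robot, and variables do not carry over. Pictures are saved under pics/ and viewed, and the job is handed in when it is done.

Besides the shell and the picture viewer there is one more tool, called after "Request:" by a JSON object that holds its "op" and its "data". step_arm: Moves the arm, as the interface text tells. Its arguments: {"type":"object","properties":{"motion":{"type":"array","items":{"type":"array","items":{"type":"array","items":{"type":"number"}}}},"fingers":{"type":"number"},"squeeze":{"type":"number"}},"required":["motion"]}

```bash
ls; mkdir -p pics; python3 - <<'E'
from station import get_obs, camera, ctrl
import cv2,json
print(get_obs()); print(ctrl.hold_point_z)
for n in("side","top"):
    c=camera(n); cv2.imwrite(f"pics/{n}0.png",c["pixels"][:,:,::-1]); print(n,{k:c[k] for k in c if k!="pixels"})
E
```

```text
pics
{'time_s': 0.0, 'qpos': array([-1.27760925e+00,  3.00471271e-01,  1.52158266e+00, -3.93809197e-05,
        1.32069953e+00, -6.65988314e-02]), 'joint_vel': array([-5.52342875e-04, -3.83101289e-04, -2.15460859e-06,  1.56043880e-03,
        9.83062583e-04,  5.42213882e-04]), 'tau': array([-1.22246729e-03, -5.31799150e+01, -3.52727330e+01,  7.07541802e-02,
        2.44479912e-02, -3.73739942e-05]), 'ee_pos': array([ 0.19355221, -0.51453549,  0.20488557]), 'eef_rot': array([-1.60454665,  1.5696349 ,  1.89684168]), 'force': array([-0.07552416, -0.35709992, -0.60203761]), 'moment': array([0.0594242 , 0.02912996, 0.00142195]), 'grip_width': 0.09403663850466361}
0.0188
side {'fx': 388.81283814554837, 'fy': 388.81283814554837, 'cx': 253.12199118539735, 'cy': 194.83563729077588, 'k1': 0.004697499439350159, 'extrinsics': array([[-0.8917568 , -0.4518043 ,  0.02535129,  0.48277607],
       [ 0.25832882, -0.46228372,  0.84826881, -0.18297346],
       [-0.37153201,  0.76299845,  0.52895873, -1.14986238],
       [ 0.        ,  0.        ,  0.        ,  1.        ]])}
top {'fx': 370.01365865911737, 'fy': 370.01365865911737, 'cx': 256.76449657901844, 'cy': 186.26018993176788, 'k1': 0.023456304540700287, 'extrinsics': array([[-0.00778803, -0.99996091,  0.00418739,  0.06373182],
       [ 0.98910001, -0.00708756,  0.14707458, -0.53414804],
       [-0.14703915,  0.00528717,  0.98911654, -0.96029881],
       [ 0.        ,  0.        ,  0.        ,  1.        ]])}
```

View pics/side0.png

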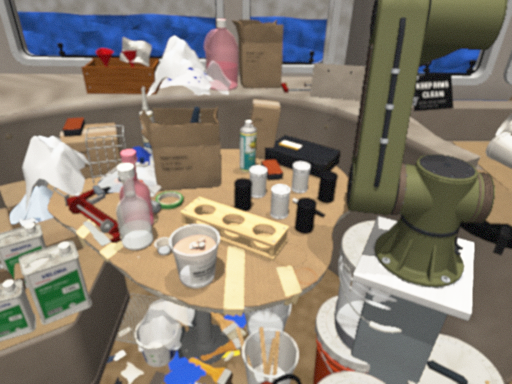

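View pics/top0.png

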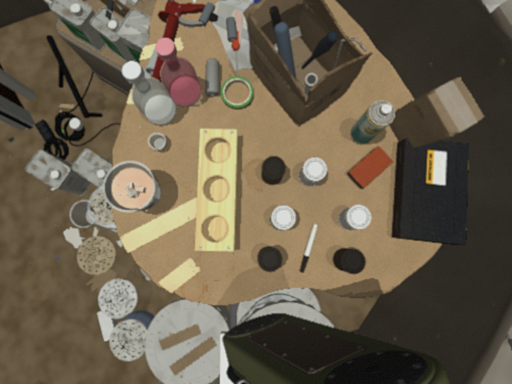

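Top view: tins at (314,170), (284,217) and (357,217). Look-alikes are the black tins at (273,170), (270,258) and (349,260), plus the white pot (132,186) and small cup (157,142). The rack wells are at (217,150), (216,188) and (215,228). Side view: tins at (258,180), (280,200) and (301,176), black tins at (243,193), (306,215) and (327,185). I choose the three bright ones and check them in close crops.

```bash
cat > h.py <<'E'
import numpy as np, cv2
from station import get_obs, camera, ctrl
def ray(c,u,v):
    x=(u-c["cx"])/c["fx"]; y=(v-c["cy"])/c["fy"]; X,Y=x,y
    for _ in range(20):
        s=1+c["k1"]*(X*X+Y*Y); X,Y=x/s,y/s
    E=c["extrinsics"]; R=E[:3,:3]; o=-R.T@E[:3,3]; d=R.T@np.array([X,-Y,-1.]); return o,d/np.linalg.norm(d)
def onz(c,u,v,z):
    o,d=ray(c,u,v); return o+d*(z-o[2])/d[2]
def proj(c,p):
    E=c["extrinsics"]; q=E[:3,:3]@np.asarray(p)+E[:3,3]; x,y=q[0]/-q[2],-q[1]/-q[2]
    s=1+c["k1"]*(x*x+y*y); return np.array([c["cx"]+c["fx"]*x*s,c["cy"]+c["fy"]*y*s])
def tri(r1,r2):
    (o1,d1),(o2,d2)=r1,r2
    A=np.stack([d1,-d2],1); t=np.linalg.lstsq(A,o2-o1,rcond=None)[0]
    a,b=o1+d1*t[0],o2+d2*t[1]; return (a+b)/2,np.linalg.norm(a-b)
E
python3 - <<'E'
import cv2
t=cv2.imread("pics/top0.png"); s=cv2.imread("pics/side0.png")
cv2.imwrite("pics/tc.png",cv2.resize(t[115:285,185:385],None,fx=4,fy=3.5*4/3.5*0.875,interpolation=cv2.INTER_CUBIC)[:600])
cv2.imwrite("pics/sc.png",cv2.resize(s[140:265,170:350],None,fx=4.4,fy=4.4,interpolation=cv2.INTER_CUBIC)[:600])
E
ls pics
```

```text
sc.png
side0.png
tc.png
top0.png
```

View pics/tc.png

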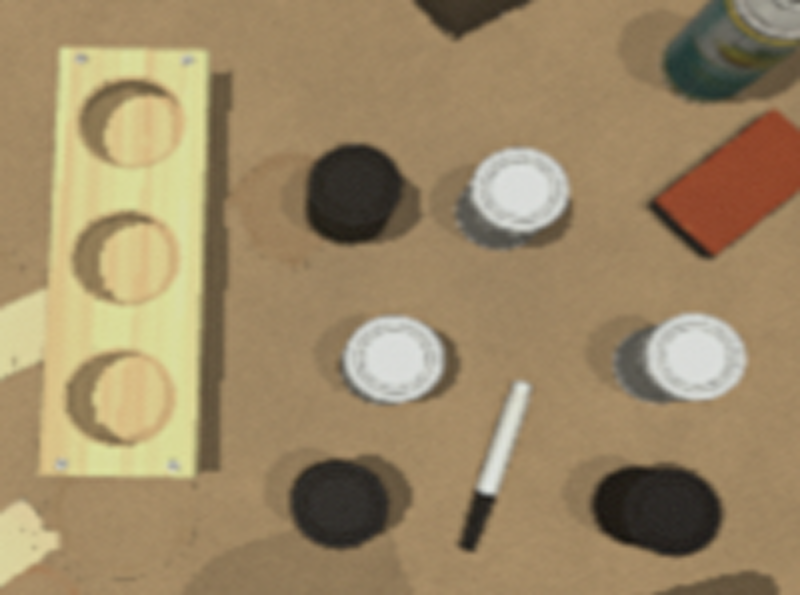

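View pics/sc.png

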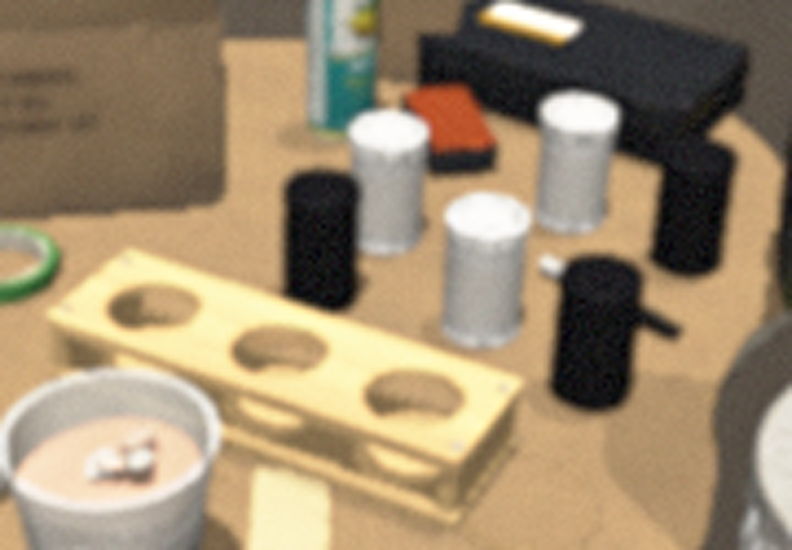

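The crops confirm three bright, white-lidded tins and three black look-alikes. The pen at crop (495,465) lies between the two near tins. Now I measure from both views.

```bash
python3 - <<'E'
from h import *
t=camera("top"); s=camera("side")
def white(c,box,th):
    im=c["pixels"].astype(int); x0,y0,x1,y1=box
    m=((im.min(2)>th)).astype(np.uint8); w=np.zeros_like(m); w[y0:y1,x0:x1]=m[y0:y1,x0:x1]
    cs,_=cv2.findContours(w,cv2.RETR_EXTERNAL,cv2.CHAIN_APPROX_NONE)
    return [(cv2.fitEllipse(k),cv2.contourArea(k)) for k in cs if cv2.contourArea(k)>60]
for th in(165,185,200):
    print(th,"T");[print(np.round(e[0],1),np.round(e[1],1),a) for e,a in white(t,(255,140,385,240),th)]
    print(th,"S");[print(np.round(e[0],1),np.round(e[1],1),a) for e,a in white(s,(240,155,320,225),th)]
E
```

```text
165 T
[283.1 217.1] [22.8 23.2] 413.0
[358.6 216.5] [22.8 24. ] 428.0
[314.5 168.7] [22.2 22.8] 396.0
165 S
[250.6 219.3] [10.5 47.6] 190.5
[280.4 190.8] [16.5 18. ] 206.0
[257.3 171.3] [13.5 16.6] 145.5
[301.  167.5] [14.9 15.4] 139.5
185 T
[283.1 217.1] [22.2 22.6] 393.0
[358.1 216.4] [21.5 23. ] 377.5
[314.6 168.5] [21.4 21.8] 365.0
185 S
[252.8 218.2] [ 5.2 30.3] 77.0
[280.4 189.3] [11.3 18.1] 156.0
[257.8 169.9] [ 9.4 16. ] 116.5
[301.4 165.8] [ 8.4 16.2] 104.0
200 T
[283.3 217. ] [13.7 14.6] 154.5
[358.5 216.5] [13.7 15. ] 158.0
[314.7 168.7] [13.7 14. ] 148.0
200 S
[280.4 189. ] [ 9.9 18.1] 138.0
[257.7 169.6] [ 8.6 16. ] 105.5
[301.5 165.5] [ 7.4 15.8] 90.0
```

```bash
python3 - <<'E'
from h import *
t=camera("top"); s=camera("side")
T=[(283.2,217.1),(358.4,216.5),(314.6,168.6)]; S=[(280.4,189.0),(301.5,165.5),(257.7,169.6)]
for a,b in zip(T,S):
    p,g=tri(ray(t,*a),ray(s,*b)); print("tin",p.round(4),round(g,4),"onz .1:",onz(t,*a,.1).round(4))
for p in T: pass
hs=cv2.cvtColor(t["pixels"],cv2.COLOR_RGB2HSV)
sub=hs[120:260,185:250]
print(hs[135,200:235:3]); print(hs[228,200:240:2])
m=((hs[:,:,0]>23)&(hs[:,:,0]<35)&(hs[:,:,1]>60)&(hs[:,:,2]>195)).astype(np.uint8)
w=np.zeros_like(m); w[122:256,190:245]=m[122:256,190:245]
cv2.imwrite("pics/m1.png",cv2.resize(np.hstack([w[115:265,185:255]*255,t["pixels"][115:265,185:255,2]]),None,fx=4,fy=4,interpolation=0))
E
```

```text
tin [ 0.4472 -0.0056  0.0989] 0.0002 onz .1: [ 0.447  -0.0056  0.1   ]
tin [ 0.4466 -0.1942  0.0994] 0.0015 onz .1: [ 0.4472 -0.1938  0.1   ]
tin [ 0.5705 -0.0881  0.0993] 0.0004 onz .1: [ 0.5701 -0.088   0.1   ]
[[ 29  71 207]
 [ 23  90 217]
 [ 27  82 218]
 [ 25  85 218]
 [ 28  80 218]
 [ 30  76 219]
 [ 29  77 218]
 [ 24  86 216]
 [ 27  83 217]
 [ 29  78 218]
 [ 27  83 217]
 [ 30  77 218]]
[[ 21  94 206]
 [ 19 100 140]
 [ 19 102 145]
 [ 19 103 139]
 [ 24  90 201]
 [ 22  93 219]
 [ 21  94 218]
 [ 24  89 217]
 [ 20  97 216]
 [ 20  96 218]
 [ 20  99 217]
 [ 24  89 217]
 [ 23  91 219]
 [ 20 100 204]
 [ 20  98 211]
 [ 30  76 219]
 [ 27  82 221]
 [ 25  86 169]
 [ 18  96  98]
 [ 18  99  98]]
```

View pics/m1.png

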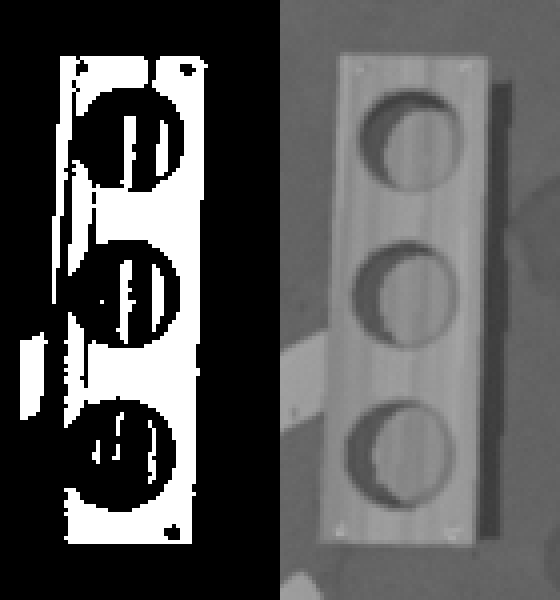

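```bash
python3 - <<'E'
from h import *
t=camera("top"); s=camera("side")
T=[(214.6,228.1),(215.9,188.1),(217.4,149.5)]; S=[(263.9,230.1),(233.2,219.0),(204.5,209.2)]
W=[]
for a,b in zip(T,S):
    p,g=tri(ray(t,*a),ray(s,*b)); q=onz(t,*a,.06); W.append(q); print("well",p.round(4),round(g,4),"onz:",q.round(4),"side onz",onz(s,*b,.06).round(4))
W=np.array(W); print(np.linalg.norm(np.diff(W,axis=0),axis=1), np.degrees(np.arctan2(*(W[2]-W[0])[[1,0]])))
# edge midpoints of rack outline
C=[(199.25,127.75),(237,128.7),(194.5,250.2),(233.2,251)]
P=[onz(t,u-.3,v-.3,.06)for u,v in C]; print(np.array(P).round(4),np.mean(P,0).round(4))
# draw predicted rims
img=cv2.resize(t["pixels"][:,:,::-1][110:265,180:300],None,fx=4,fy=4,interpolation=cv2.INTER_CUBIC).copy()
im2=cv2.resize(s["pixels"][:,:,::-1][140:265,170:350],None,fx=4,fy=4,interpolation=cv2.INTER_CUBIC).copy()
ax=(W[2]-W[0])/np.linalg.norm(W[2]-W[0]); m=W.mean(0)
for k in(-1,0,1):
    c=m+ax*.105*k; print(c.round(4)); 
    for im,cam,o in((img,t,(180,110)),(im2,s,(170,140))):
        pts=np.array([(proj(cam,c+[.037*np.cos(a),.037*np.sin(a),0])-o+.5)*4 for a in np.linspace(0,6.28,60)]).astype(int); cv2.polylines(im,[pts],True,(0,0,255),1)
for p in [(.447,-.0056),(.447,-.194),(.5703,-.088)]:
    for im,cam,o in((img,t,(180,110)),(im2,s,(170,140))):
      for z in(0,.1):
        pts=np.array([(proj(cam,[p[0]+.03*np.cos(a),p[1]+.03*np.sin(a),z])-o+.5)*4 for a in np.linspace(0,6.28,60)]).astype(int); cv2.polylines(im,[pts],True,(255,0,0),1)
cv2.imwrite("pics/o1.png",img[:600]); cv2.imwrite("pics/o2.png",im2)
E
```

```text
well [0.4219 0.1703 0.0576] 0.0013 onz: [0.4224 0.1703 0.06  ] side onz [0.4199 0.173  0.06  ]
well [0.5269 0.1676 0.0598] 0.0011 onz: [0.5274 0.1678 0.06  ] side onz [0.5262 0.1677 0.06  ]
well [0.6319 0.1646 0.0596] 0.0003 onz: [0.632  0.1647 0.06  ] side onz [0.6314 0.1652 0.06  ]
[0.10502832 0.10462944] -1.5354999941504606
[[0.6934 0.2149 0.06  ]
 [0.6902 0.1129 0.06  ]
 [0.3671 0.2222 0.06  ]
 [0.3642 0.1226 0.06  ]] [0.5287 0.1682 0.06  ]
[0.4223 0.1704 0.06  ]
[0.5273 0.1676 0.06  ]
[0.6322 0.1648 0.06  ]
```

View pics/o1.png

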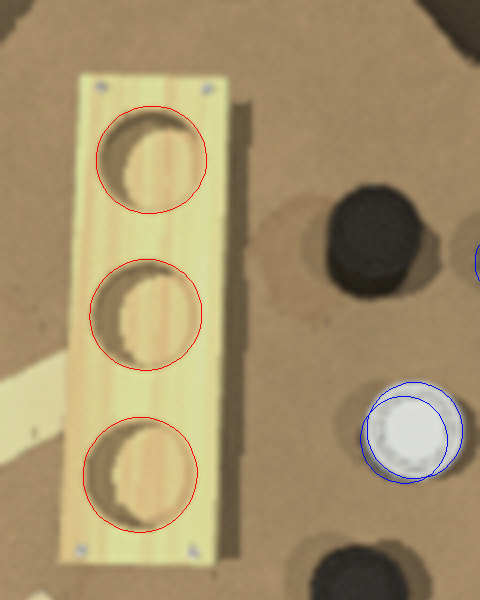

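View pics/o2.png

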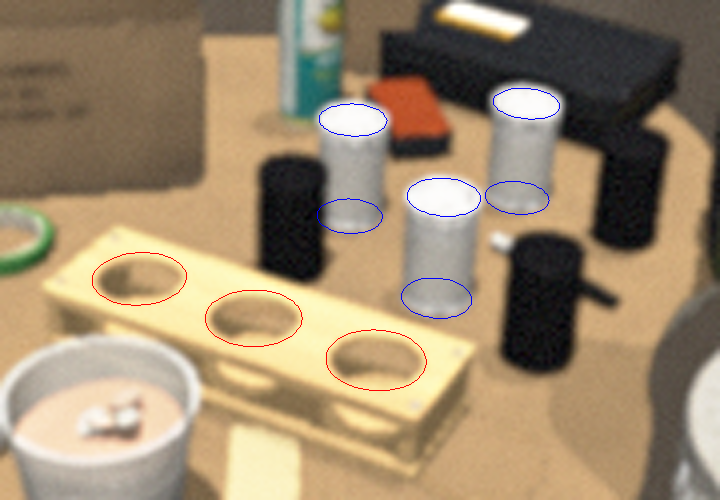

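```bash
cat >> h.py <<'E'
from scipy.spatial.transform import Rotation as Ro
def pose():
    o=get_obs(); return o,np.array(o["ee_pos"]),Ro.from_euler("xyz",o["eef_rot"]).as_matrix()
def go(target,ydir_deg=None):
    """shift to target TCP in tool axes now, and turn about tool x, plus tilt fix"""
    o,p,R=pose(); d=R.T@(np.asarray(target)-p)
    y=R[:,1]; a=np.degrees(np.arctan2(y[1],y[0]))
    print("t",round(o["time_s"],2),"p",p.round(4),"yaw_y",round(a,2),"xdir",R[:,0].round(4),"F",np.round(o["force"],2),"M",np.round(o["moment"],2),"w",round(o["grip_width"],4),"q",np.round(o["qpos"],2))
    print("tool shift",d.round(4), "tool y",R[:,1].round(3),"tool z",R[:,2].round(3))
    if ydir_deg is not None:
        t=np.radians(ydir_deg); Y=np.array([np.cos(t),np.sin(t),0]); X=np.array([0,0,-1.]); G=np.stack([X,Y,np.cross(X,Y)],1)
        print("turn deg (tool)",np.degrees(Ro.from_matrix(R.T@G).as_rotvec()).round(2))
E
python3 - <<'E'
from h import *
t=camera("top"); s=camera("side")
for a in[(273,170),(270,258),(350,260)]: print("black",onz(t,*a,.1).round(3))
go([.447,-.194,.2],90); go([.447,-.194,.2],-90)
E
```

```text
black [0.567 0.018 0.1  ]
black [0.347 0.029 0.1  ]
black [ 0.341 -0.168  0.1  ]
t 0.5 p [ 0.1937 -0.5148  0.2054] yaw_y -69.38 xdir [-0.  0. -1.] F [-0.25  0.13  0.27] M [-0.    0.01 -0.01] w 0.094 q [-1.28  0.3   1.52 -0.    1.32 -0.07]
tool shift [ 0.0054 -0.211  -0.3501] tool y [ 0.352 -0.936 -0.   ] tool z [-0.936 -0.352 -0.   ]
turn deg (tool) [-159.38   -0.      0.  ]
t 0.5 p [ 0.1937 -0.5148  0.2054] yaw_y -69.38 xdir [-0.  0. -1.] F [-0.25  0.13  0.27] M [-0.    0.01 -0.01] w 0.094 q [-1.28  0.3   1.52 -0.    1.32 -0.07]
tool shift [ 0.0054 -0.211  -0.3501] tool y [ 0.352 -0.936 -0.   ] tool z [-0.936 -0.352 -0.   ]
turn deg (tool) [20.62  0.    0.  ]
```

Request:
{"op": "step_arm", "data": {"motion": [[[0,0,0,10.3,0,0],[0,0,0,10.3,0,0],[0,-0.032,-0.0253,0,0,0],[0,-0.032,-0.0253,0,0,0],[0,-0.032,-0.0253,0,0,0],[0,-0.032,-0.0253,0,0,0],[0,-0.032,-0.0253,0,0,0],[0,-0.032,-0.0253,0,0,0],[0,-0.032,-0.0253,0,0,0],[0,-0.032,-0.0253,0,0,0],[0,-0.032,-0.0253,0,0,0],[0,-0.032,-0.0253,0,0,0]]], "fingers": 0.094, "squeeze": 25}}

```text
time_s: 2.0
ee_pos: [0.4473, -0.1936, 0.2056]
eef_rot: [2.652, 1.57, -0.49]
force: [0.3, 0.7, -0.3]
grip_width: 0.0943
```

```bash
python3 - <<'E'
from h import *
go([.447,-.194,.061],-90)
c=camera("side"); cv2.imwrite("pics/s1.png",cv2.resize(c["pixels"][60:260,160:400,::-1],None,fx=3,fy=3))
E
```

```text
t 2.0 p [ 0.4473 -0.1936  0.2056] yaw_y -89.99 xdir [ 3.e-04 -2.e-04 -1.e+00] F [ 0.33  0.68 -0.3 ] M [-0.04  0.01 -0.04] w 0.0943 q [-0.48  0.16  1.69 -0.    1.29  1.09]
tool shift [0.1446 0.0004 0.0003] tool y [ 0. -1.  0.] tool z [-1. -0. -0.]
turn deg (tool) [ 0.01 -0.02 -0.01]
```

View pics/s1.png

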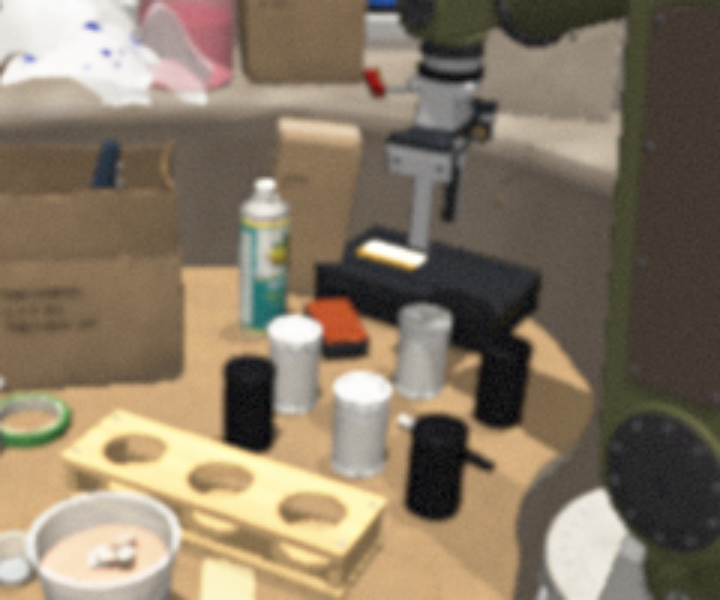

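The gripper is above the right-hand tin (lid at crop (424,320), finger at (420,230)) and aligned with it. Descending and closing.

Request:
{"op": "step_arm", "data": {"motion": [[[0.018,0,0,0,0,0],[0.018,0,0,0,0,0],[0.018,0,0,0,0,0],[0.018,0,0,0,0,0],[0.018,0,0,0,0,0],[0.018,0,0,0,0,0],[0.018,0,0,0,0,0],[0.018,0,0,0,0,0],[0,0,0,0,0,0],[0,0,0,0,0,0]]]}}

```text
time_s: 3.3
ee_pos: [0.4469, -0.1949, 0.0621]
eef_rot: [2.707, 1.57, -0.435]
force: [0.5, 0.1, -0.5]
grip_width: 0.0941
```

Request:
{"op": "step_arm", "data": {"motion": [[[0,0,0,0,0,0],[0,0,0,0,0,0],[0,0,0,0,0,0],[0,0,0,0,0,0]]], "fingers": 0.045, "squeeze": 25}}

```text
time_s: 3.8
ee_pos: [0.4466, -0.1948, 0.0616]
eef_rot: [2.389, 1.571, -0.752]
force: [-0.1, -0.5, 0.6]
grip_width: 0.0597
```

```bash
python3 - <<'E'
from h import *
go([.447,-.194,.061],-90)
E
```

```text
t 3.8 p [ 0.4466 -0.1948  0.0616] yaw_y -89.98 xdir [ 2.e-04 -2.e-04 -1.e+00] F [-0.06 -0.54  0.64] M [ 0.04 -0.08 -0.01] w 0.0597 q [-0.49  0.34  1.84 -0.    0.96  1.08]
tool shift [ 0.0006 -0.0008 -0.0004] tool y [ 0. -1.  0.] tool z [-1. -0. -0.]
turn deg (tool) [ 0.02 -0.01 -0.01]
```

Gripped at 59.7 mm. Next I lift and heft it.

Request:
{"op": "step_arm", "data": {"motion": [[[-0.01,0,0,0,0,0],[-0.01,0,0,0,0,0],[-0.01,0,0,0,0,0],[-0.01,0,0,0,0,0],[0,0,0,0,0,0],[0,0,0,0,0,0],[0,0,0,0,0,0],[0,0,0,0,0,0]]]}}

```text
time_s: 4.8
ee_pos: [0.4465, -0.1947, 0.1012]
eef_rot: [-0.565, 1.57, 2.577]
force: [-0.7, -0.9, -2.2]
grip_width: 0.0595
```

Request:
{"op": "step_arm", "data": {"motion": [[[0,0,0,0,0,0]]]}}

```text
time_s: 4.92
ee_pos: [0.4465, -0.1947, 0.1013]
eef_rot: [-0.52, 1.571, 2.622]
force: [-0.3, -0.5, -1.4]
grip_width: 0.0599
```

Request:
{"op": "step_arm", "data": {"motion": [[[0,0,0,0,0,0]]]}}

```text
time_s: 5.05
ee_pos: [0.4465, -0.1947, 0.1014]
eef_rot: [-0.857, 1.571, 2.284]
force: [0.4, 0.3, -2.5]
grip_width: 0.0596
```

About 2 N, so roughly 0.2 kg: a light tin. It goes to the middle well.

Request:
{"op": "step_arm", "data": {"motion": [[[-0.026,0,0,0,0,0],[-0.026,0,0,0,0,0],[-0.026,0,0,0,0,0],[-0.026,0,0,0,0,0],[0,-0.015,-0.003,0,0,0],[0,-0.03,-0.007,0,0,0],[0,-0.04,-0.009,0,0,0],[0,-0.04,-0.009,0,0,0],[0,-0.04,-0.009,0,0,0],[0,-0.04,-0.009,0,0,0],[0,-0.04,-0.009,0,0,0],[0,-0.04,-0.009,0,0,0]]]}}

```text
time_s: 6.55
ee_pos: [0.5099, 0.0925, 0.2039]
eef_rot: [0.044, 1.569, -3.097]
force: [0.3, -0.6, -2.7]
grip_width: 0.0596
```

Request:
{"op": "step_arm", "data": {"motion": [[[0,-0.04,-0.009,0,0,0],[0,-0.025,-0.005,0,0,0],[0,-0.012,-0.003,0,0,0],[0,0,0,0,0,0],[0,0,0,0,0,0]]]}}

```text
time_s: 7.18
ee_pos: [0.5273, 0.1666, 0.2052]
eef_rot: [0.544, 1.57, -2.598]
force: [0.8, 1.2, -3.4]
grip_width: 0.0592
```

```bash
python3 - <<'E'
from h import *
go([.5273,.1676,.12],-90)
for n in("side","top"):
    c=camera(n); cv2.imwrite(f"pics/{n}2.png",cv2.resize(c["pixels"][60:260,120:360,::-1],None,fx=3,fy=3,interpolation=cv2.INTER_CUBIC))
E
```

```text
t 7.17 p [0.5273 0.1666 0.2052] yaw_y -90.03 xdir [-4.e-04 -2.e-04 -1.e+00] F [ 0.78  1.18 -3.43] M [-0.01  0.04 -0.08] w 0.0592 q [ 0.24  0.31  1.51 -0.    1.32  1.81]
tool shift [ 0.0852 -0.001  -0.    ] tool y [-0. -1.  0.] tool z [-1.  0.  0.]
turn deg (tool) [-0.03  0.02 -0.01]
```

View pics/side2.png

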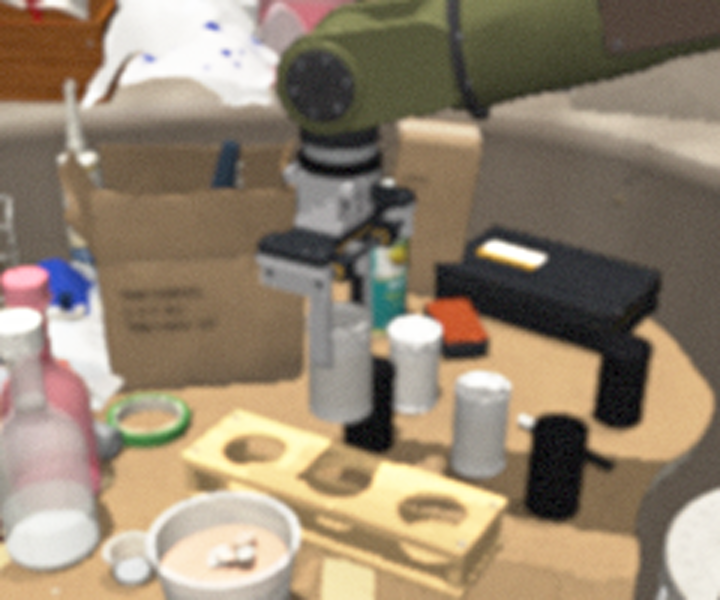

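View pics/top2.png

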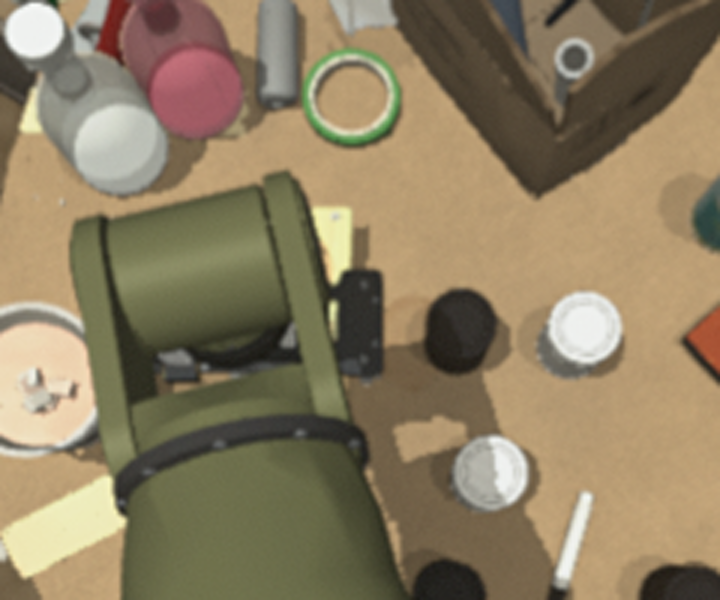

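Side view: the tin hangs upright at crop (342,365), above the middle well at (343,472). The top view is blocked by the arm. I check the held tin's axis against its predicted outline in the side view.

```bash
cat >> h.py <<'E'
def overlay(name,rings,box,f,fn):
    c=camera(name); x0,y0,x1,y1=box
    im=cv2.resize(c["pixels"][y0:y1,x0:x1,::-1],None,fx=f,fy=f,interpolation=cv2.INTER_CUBIC).copy()
    for (p,r) in rings:
        pts=np.array([(proj(c,np.array(p)+[r*np.cos(a),r*np.sin(a),0])-(x0,y0)+.5)*f for a in np.linspace(0,6.28,60)]).astype(int); cv2.polylines(im,[pts],True,(0,0,255),1)
    cv2.imwrite(fn,im)
E
python3 - <<'E'
from h import *
o,p,R=pose()
overlay("side",[((p[0],p[1],p[2]-.0616),.03),((p[0],p[1],p[2]+.0384),.03),((.5273,.1676,.06),.037)],(190,140,290,240),6,"pics/s3.png")
E
```

```text
(no output)
```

View pics/s3.png

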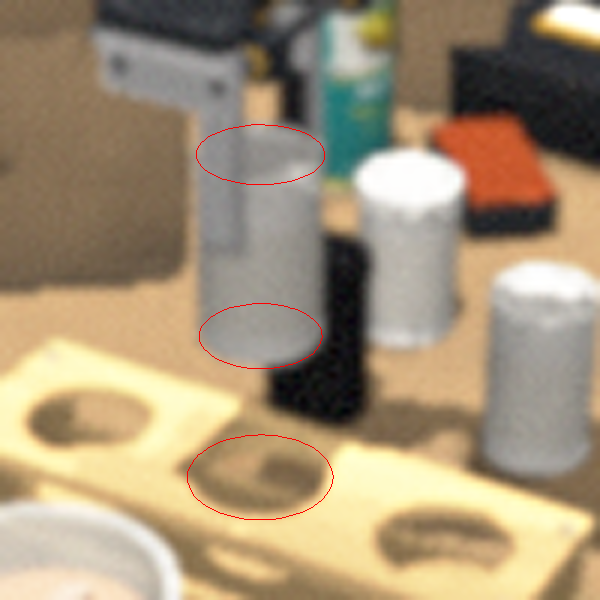

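The outline matches. Lowering into the well.

Request:
{"op": "step_arm", "data": {"motion": [[[0.017,-0.001,0,0,0,0],[0.017,0,0,0,0,0],[0.017,0,0,0,0,0],[0.017,0,0,0,0,0],[0.012,0,0,0,0,0],[0.012,0,0,0,0,0],[0.01,0,0,0,0,0],[0.01,0,0,0,0,0],[0.008,0,0,0,0,0],[0,0,0,0,0,0]]]}}

```text
time_s: 8.57
ee_pos: [0.5272, 0.1682, 0.0849]
eef_rot: [0.306, 1.57, -2.835]
force: [1.0, 0.1, -1.5]
grip_width: 0.0595
```

```bash
python3 - <<'E'
from h import *
go([.5273,.1676,.0736],-90)
E
```

```text
t 8.57 p [0.5272 0.1682 0.0849] yaw_y -89.98 xdir [-8.e-04 -3.e-04 -1.e+00] F [ 0.95  0.08 -1.52] M [-0.    0.02 -0.05] w 0.0595 q [ 0.24  0.44  1.63 -0.    1.07  1.81]
tool shift [ 0.0113  0.0006 -0.0001] tool y [ 0. -1.  0.] tool z [-1.    -0.     0.001]
turn deg (tool) [ 0.02  0.05 -0.02]
```

Bottom is in the well with no side load. Slow final descent.

Request:
{"op": "step_arm", "data": {"motion": [[[0.004,0,0,0,0,0],[0.003,0,0,0,0,0],[0.002,0,0,0,0,0],[0,0,0,0,0,0],[0,0,0,0,0,0]]]}}

```text
time_s: 9.2
ee_pos: [0.5275, 0.1683, 0.0766]
eef_rot: [-2.967, 1.571, 0.175]
force: [0.7, -1.0, -1.9]
grip_width: 0.0594
```

Request:
{"op": "step_arm", "data": {"motion": [[[0.001,0,0,0,0,0],[0.001,0,0,0,0,0],[0,0,0,0,0,0]]]}}

```text
time_s: 9.57
ee_pos: [0.5274, 0.1683, 0.0744]
eef_rot: [0.229, 1.571, -2.912]
force: [0.3, 1.2, -2.4]
grip_width: 0.0594
```

Request:
{"op": "step_arm", "data": {"motion": [[[0.001,0,0,0,0,0],[0,0,0,0,0,0]]]}}

```text
time_s: 9.82
ee_pos: [0.5276, 0.1683, 0.0736]
eef_rot: [-2.883, 1.571, 0.259]
force: [-0.4, -0.6, -1.1]
grip_width: 0.0595
```

Request:
{"op": "step_arm", "data": {"motion": [[[0.001,0,0,0,0,0],[0,0,0,0,0,0]]]}}

```text
time_s: 10.07
ee_pos: [0.5279, 0.1683, 0.0735]
eef_rot: [-3.021, 1.569, 0.121]
force: [-3.4, -2.8, 9.6]
grip_width: 0.0596
```

It has touched the floor (+9.6 N). I release and check.

Request:
{"op": "step_arm", "data": {"motion": [[[0,0,0,0,0,0],[0,0,0,0,0,0],[0,0,0,0,0,0]]], "fingers": 0.094}}

```text
time_s: 10.45
ee_pos: [0.5274, 0.1683, 0.0723]
eef_rot: [0.005, 1.571, -3.136]
force: [-1.0, 0.1, -1.2]
grip_width: 0.0858
```

Request:
{"op": "step_arm", "data": {"motion": [[[-0.01,0,0,0,0,0],[-0.02,0,0,0,0,0],[-0.025,0,0,0,0,0],[-0.025,0,0,0,0,0],[-0.025,0,0,0,0,0],[-0.025,0,0,0,0,0],[0,0,0,0,0,0]]]}}

```text
time_s: 11.32
ee_pos: [0.5281, 0.1685, 0.2045]
eef_rot: [-2.888, 1.567, 0.253]
force: [-0.5, -1.1, -0.5]
grip_width: 0.0939
```

```bash
python3 - <<'E'
from h import *
go([.447,-.0056,.205],-90)
overlay("side",[((.5273,.1676,.012),.03),((.5273,.1676,.112),.03)],(190,140,290,240),6,"pics/s4.png")
E
```

```text
t 11.32 p [0.5281 0.1685 0.2045] yaw_y -89.99 xdir [ 3.6e-03  9.0e-04 -1.0e+00] F [-0.45 -1.12 -0.47] M [0.04 0.01 0.05] w 0.0939 q [0.24 0.31 1.51 0.   1.32 1.81]
tool shift [-0.0009  0.1741  0.0812] tool y [ 0.    -1.    -0.001] tool z [-1.    -0.    -0.004]
turn deg (tool) [ 0.01 -0.21  0.05]
```

View pics/s4.png

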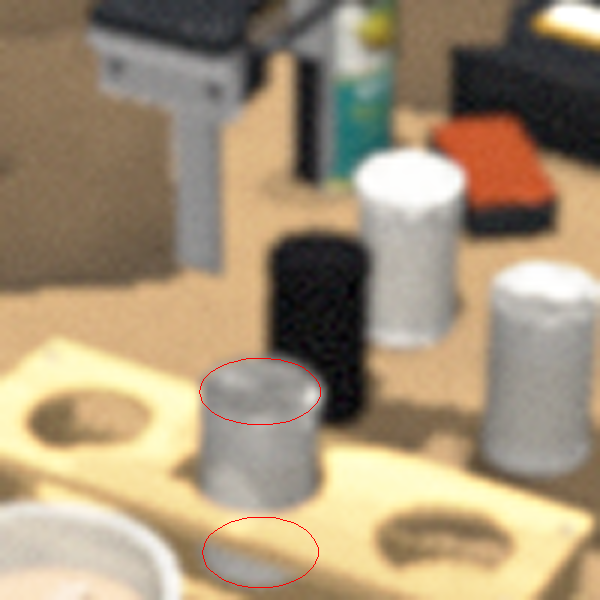

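The tin stands upright in the middle well and matches the ring at z = 0.112. Next is the near-centre tin.

Request:
{"op": "step_arm", "data": {"motion": [[[0,0.029,0.0135,0,0,0],[0,0.029,0.0135,0,0,0],[0,0.029,0.0135,0,0,0],[0,0.029,0.0135,0,0,0],[0,0.029,0.0135,0,0,0],[0,0.029,0.0135,0,0,0],[0,0,0,0,0,0],[0.018,0,0,0,0,0],[0.018,0,0,0,0,0],[0.018,0,0,0,0,0],[0,0,0,0,0,0]]]}}

```text
time_s: 12.75
ee_pos: [0.4459, -0.0051, 0.147]
eef_rot: [-0.128, 1.568, 3.014]
force: [-0.5, 0.8, -0.4]
grip_width: 0.0939
```

```bash
python3 - <<'E'
from h import *
go([.447,-.0056,.061],-90)
E
```

```text
t 12.75 p [ 0.4459 -0.0051  0.147 ] yaw_y -89.96 xdir [-3.1e-03  4.0e-04 -1.0e+00] F [-0.53  0.8  -0.4 ] M [ 0.03  0.02 -0.04] w 0.0939 q [-0.09  0.13  1.87  0.    1.14  1.48]
tool shift [ 0.086   0.0005 -0.0014] tool y [ 0.001 -1.    -0.   ] tool z [-1.    -0.001  0.003]
turn deg (tool) [0.04 0.18 0.02]
```

Request:
{"op": "step_arm", "data": {"motion": [[[0.017,0,-0.001,0,0,0],[0.017,0,0,0,0,0],[0.017,0,0,0,0,0],[0.017,0,0,0,0,0],[0.017,0,0,0,0,0],[0,0,0,0,0,0],[0,0,0,0,0,0]]]}}

```text
time_s: 13.62
ee_pos: [0.448, -0.0056, 0.0643]
eef_rot: [3.044, 1.57, -0.097]
force: [0.1, 0.2, 1.3]
grip_width: 0.0943
```

Request:
{"op": "step_arm", "data": {"motion": [[[0,0,0,0,0,0],[0,0,0,0,0,0],[0,0,0,0,0,0],[0,0,0,0,0,0]]], "fingers": 0.045, "squeeze": 25}}

```text
time_s: 14.12
ee_pos: [0.4476, -0.0059, 0.0636]
eef_rot: [2.209, 1.57, -0.933]
force: [0.2, -1.4, 0.8]
grip_width: 0.0597
```

Request:
{"op": "step_arm", "data": {"motion": [[[-0.01,0,0,0,0,0],[-0.01,0,0,0,0,0],[-0.01,0,0,0,0,0],[-0.01,0,0,0,0,0],[0,0,0,0,0,0],[0,0,0,0,0,0],[0,0,0,0,0,0],[0,0,0,0,0,0]]]}}

```text
time_s: 15.12
ee_pos: [0.4474, -0.0057, 0.1032]
eef_rot: [-0.088, 1.57, 3.054]
force: [0.1, -0.5, -6.6]
grip_width: 0.0599
```

Request:
{"op": "step_arm", "data": {"motion": [[[0,0,0,0,0,0]]]}}

```text
time_s: 15.25
ee_pos: [0.4475, -0.0057, 0.1033]
eef_rot: [-0.081, 1.571, 3.061]
force: [-0.2, -0.4, -7.0]
grip_width: 0.0602
```

Request:
{"op": "step_arm", "data": {"motion": [[[0,0,0,0,0,0]]]}}

```text
time_s: 15.38
ee_pos: [0.4475, -0.0057, 0.1034]
eef_rot: [-0.291, 1.571, 2.851]
force: [-0.8, 0.8, -6.6]
grip_width: 0.0601
```

About 6.7 N, so roughly 0.69 kg: this is the fullest. I set it gently back where it stood.

Request:
{"op": "step_arm", "data": {"motion": [[[0.01,0,0,0,0,0],[0.01,0,0,0,0,0],[0.008,0,0,0,0,0],[0.005,0,0,0,0,0],[0.003,0,0,0,0,0],[0.002,0,0,0,0,0],[0.001,0,0,0,0,0],[0,0,0,0,0,0],[0,0,0,0,0,0]]]}}

```text
time_s: 16.5
ee_pos: [0.4476, -0.0057, 0.0646]
eef_rot: [-3.119, 1.571, 0.023]
force: [0.8, -0.0, -6.3]
grip_width: 0.06
```

Request:
{"op": "step_arm", "data": {"motion": [[[0.001,0,0,0,0,0],[0,0,0,0,0,0]]]}}

```text
time_s: 16.75
ee_pos: [0.4476, -0.0057, 0.0636]
eef_rot: [3.077, 1.57, -0.064]
force: [-1.0, 0.3, -3.5]
grip_width: 0.0599
```

Request:
{"op": "step_arm", "data": {"motion": [[[0.001,0,0,0,0,0],[0,0,0,0,0,0]]]}}

```text
time_s: 17.0
ee_pos: [0.448, -0.0058, 0.0635]
eef_rot: [3.044, 1.569, -0.097]
force: [-5.2, -1.0, 11.5]
grip_width: 0.06
```

Request:
{"op": "step_arm", "data": {"motion": [[[0,0,0,0,0,0],[0,0,0,0,0,0],[0,0,0,0,0,0],[0,0,0,0,0,0]]], "fingers": 0.094}}

```text
time_s: 17.5
ee_pos: [0.4475, -0.0057, 0.0624]
eef_rot: [-2.271, 1.571, 0.871]
force: [0.2, -0.4, -0.8]
grip_width: 0.0934
```

Request:
{"op": "step_arm", "data": {"motion": [[[-0.01,0,0,0,0,0],[-0.02,0,0,0,0,0],[-0.027,0,0,0,0,0],[-0.027,0,0,0,0,0],[-0.027,0,0,0,0,0],[-0.027,0,0,0,0,0],[0,0,0,0,0,0]]]}}

```text
time_s: 18.38
ee_pos: [0.4482, -0.0058, 0.2025]
eef_rot: [3.051, 1.567, -0.09]
force: [-0.4, -0.8, -1.2]
grip_width: 0.0939
```

```bash
python3 - <<'E'
from h import *
go([.5703,-.088,.205],-45)
go([.5703,-.088,.205],-135)
overlay("side",[((.4475,-.0057,.0),.03),((.4475,-.0057,.1),.03),((.5703,-.088,.1),.03)],(210,140,310,240),6,"pics/s5.png")
E
```

```text
t 18.38 p [ 0.4482 -0.0058  0.2025] yaw_y -89.98 xdir [ 3.8e-03 -3.0e-04 -1.0e+00] F [-0.4  -0.79 -1.2 ] M [ 0.07 -0.01 -0.02] w 0.0939 q [-0.09  0.07  1.8   0.    1.27  1.48]
tool shift [-0.002   0.0823 -0.1221] tool y [ 0. -1.  0.] tool z [-1.    -0.    -0.004]
turn deg (tool) [-44.98  -0.2   -0.11]
t 18.38 p [ 0.4482 -0.0058  0.2025] yaw_y -89.98 xdir [ 3.8e-03 -3.0e-04 -1.0e+00] F [-0.4  -0.79 -1.2 ] M [ 0.07 -0.01 -0.02] w 0.0939 q [-0.09  0.07  1.8   0.    1.27  1.48]
tool shift [-0.002   0.0823 -0.1221] tool y [ 0. -1.  0.] tool z [-1.    -0.    -0.004]
turn deg (tool) [45.02 -0.22  0.07]
```

View pics/s5.png

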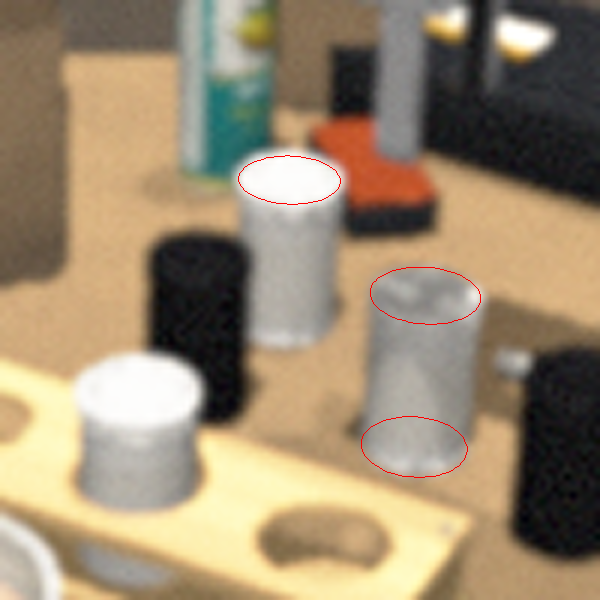

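```bash
python3 - <<'E'
from h import *
t=camera("top"); s=camera("side")
cv2.imwrite("pics/t6.png",cv2.resize(t["pixels"][80:240,240:420,::-1],None,fx=4,fy=3.7))
print(onz(t,383,107,.205).round(3), onz(t,372,129,.02).round(3), tri(ray(t,383,107),ray(s,248,123)))
E
```

```text
[ 0.694 -0.233  0.205] [ 0.698 -0.266  0.02 ] (array([ 0.69228622, -0.23628978,  0.19972327]), np.float64(0.006663827043030044))
```

View pics/t6.png

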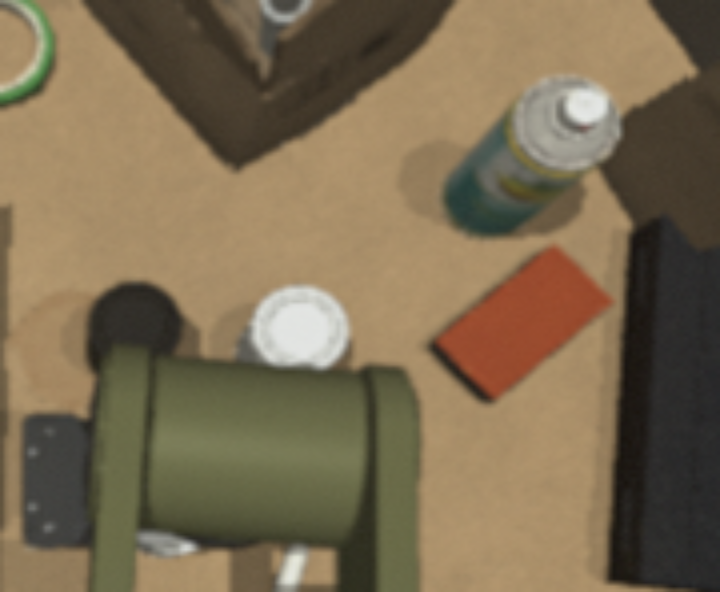

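Top view: the far tin's lid is at crop (300,330), with the black look-alike at (135,325) to its left. Spray can, box and block are well clear of the gripper body. Moving over it.

Request:
{"op": "step_arm", "data": {"motion": [[[0,0.0137,-0.0203,0,0,0],[0,0.0137,-0.0203,0,0,0],[0,0.0137,-0.0203,0,0,0],[0,0.0137,-0.0203,0,0,0],[0,0.0137,-0.0203,0,0,0],[0,0.0137,-0.0203,0,0,0],[0,0,0,0,0,0],[0.018,0,0,0,0,0],[0.018,0,0,0,0,0],[0.018,0,0,0,0,0],[0,0,0,0,0,0]]]}}

```text
time_s: 19.9
ee_pos: [0.5685, -0.0876, 0.1446]
eef_rot: [-0.224, 1.568, 2.918]
force: [0.3, -0.8, 1.3]
grip_width: 0.0941
```

```bash
python3 - <<'E'
from h import *
go([.5703,-.088,.061],-90)
E
```

```text
t 19.9 p [ 0.5685 -0.0876  0.1446] yaw_y -89.98 xdir [-2.9e-03  7.0e-04 -1.0e+00] F [ 0.29 -0.84  1.35] M [-0.05  0.01  0.02] w 0.0941 q [-0.22  0.41  1.52  0.    1.22  1.35]
tool shift [ 0.0836  0.0005 -0.0021] tool y [ 0.    -1.    -0.001] tool z [-1.    -0.     0.003]
turn deg (tool) [0.02 0.16 0.04]
```

Request:
{"op": "step_arm", "data": {"motion": [[[0.017,0,-0.001,0,0,0],[0.017,0,0,0,0,0],[0.017,0,0,0,0,0],[0.017,0,0,0,0,0],[0.014,0,0,0,0,0],[0,0,0,0,0,0],[0,0,0,0,0,0]]]}}

```text
time_s: 20.78
ee_pos: [0.5707, -0.088, 0.0649]
eef_rot: [2.931, 1.57, -0.21]
force: [0.3, 0.0, 0.6]
grip_width: 0.094
```

Request:
{"op": "step_arm", "data": {"motion": [[[0,0,0,0,0,0],[0,0,0,0,0,0],[0,0,0,0,0,0],[0,0,0,0,0,0]]], "fingers": 0.045, "squeeze": 25}}

```text
time_s: 21.28
ee_pos: [0.5704, -0.088, 0.0646]
eef_rot: [2.306, 1.57, -0.835]
force: [-0.2, -1.0, 2.5]
grip_width: 0.0602
```

Request:
{"op": "step_arm", "data": {"motion": [[[-0.01,0,0,0,0,0],[-0.01,0,0,0,0,0],[-0.01,0,0,0,0,0],[-0.01,0,0,0,0,0],[0,0,0,0,0,0],[0,0,0,0,0,0],[0,0,0,0,0,0],[0,0,0,0,0,0]]]}}

```text
time_s: 22.28
ee_pos: [0.5702, -0.0878, 0.1042]
eef_rot: [-0.208, 1.57, 2.933]
force: [-0.1, 0.3, -3.1]
grip_width: 0.0601
```

Request:
{"op": "step_arm", "data": {"motion": [[[0,0,0,0,0,0]]]}}

```text
time_s: 22.4
ee_pos: [0.5703, -0.0879, 0.1043]
eef_rot: [-0.212, 1.571, 2.93]
force: [-0.1, 1.0, -3.4]
grip_width: 0.0603
```

```bash
python3 - <<'E'
from h import *
go([.4223,.1704,.205],-90)
E
```

```text
t 22.4 p [ 0.5703 -0.0879  0.1043] yaw_y -89.98 xdir [-2.e-04  1.e-04 -1.e+00] F [-0.11  0.97 -3.4 ] M [ 0.03  0.02 -0.04] w 0.0603 q [-0.22  0.46  1.55 -0.    1.13  1.35]
tool shift [-0.1006 -0.2583  0.1479] tool y [ 0. -1. -0.] tool z [-1. -0.  0.]
turn deg (tool) [0.02 0.01 0.  ]
```

About 3.3 N: light. It goes to the near well. Contact there is expected at TCP z ≈ 0.0646 + 0.012 = 0.0766.

Request:
{"op": "step_arm", "data": {"motion": [[[-0.025,0,0,0,0,0],[-0.025,0,0,0,0,0],[-0.025,0,0,0,0,0],[-0.025,0,0,0,0,0],[0,-0.014,0.008,0,0,0],[0,-0.028,0.016,0,0,0],[0,-0.035,0.02,0,0,0],[0,-0.035,0.02,0,0,0],[0,-0.035,0.02,0,0,0],[0,-0.035,0.02,0,0,0],[0,-0.035,0.02,0,0,0],[0,-0.028,0.016,0,0,0]]]}}

```text
time_s: 23.9
ee_pos: [0.4282, 0.1586, 0.2031]
eef_rot: [0.14, 1.569, -3.001]
force: [0.2, -0.6, -1.9]
grip_width: 0.0603
```

Request:
{"op": "step_arm", "data": {"motion": [[[0,-0.013,0.008,0,0,0],[0,0,0,0,0,0],[0,0,0,0,0,0]]]}}

```text
time_s: 24.28
ee_pos: [0.4225, 0.1695, 0.2042]
eef_rot: [0.864, 1.57, -2.278]
force: [0.3, -1.0, -3.9]
grip_width: 0.06
```

```bash
python3 - <<'E'
from h import *
o,p,R=pose()
go([.4223,.1704,.0766],-90)
overlay("side",[((p[0],p[1],p[2]-.0646),.03),((p[0],p[1],p[2]+.0354),.03),((.4223,.1704,.06),.037)],(210,140,310,240),6,"pics/s7.png")
E
```

```text
t 24.27 p [0.4225 0.1695 0.2042] yaw_y -90.01 xdir [-2.e-04 -2.e-04 -1.e+00] F [ 0.29 -0.98 -3.87] M [ 0.01  0.02 -0.03] w 0.06 q [ 0.3   0.09  1.78 -0.    1.28  1.87]
tool shift [ 0.1276 -0.0009  0.0002] tool y [-0. -1.  0.] tool z [-1.  0.  0.]
turn deg (tool) [-0.01  0.01 -0.01]
```

View pics/s7.png

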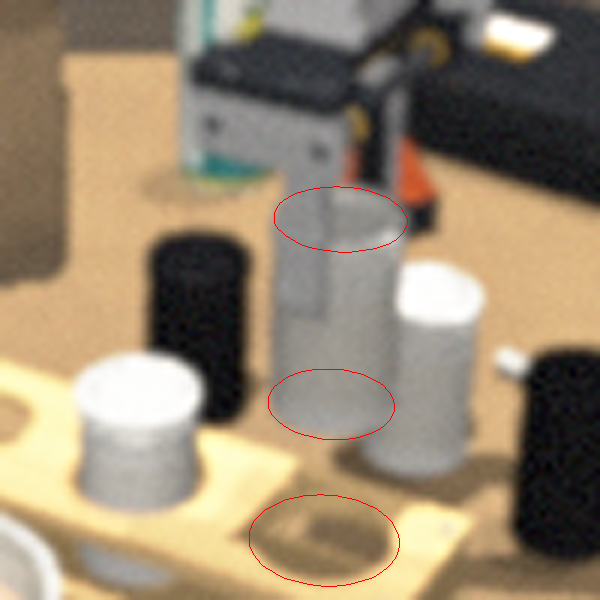

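The outline agrees to within about 1 px. Lowering.

Request:
{"op": "step_arm", "data": {"motion": [[[0.017,-0.0005,0,0,0,0],[0.017,0,0,0,0,0],[0.017,0,0,0,0,0],[0.017,0,0,0,0,0],[0.012,0,0,0,0,0],[0.012,0,0,0,0,0],[0.01,0,0,0,0,0],[0.009,0,0,0,0,0],[0.006,0,0,0,0,0],[0,0,0,0,0,0]]]}}

```text
time_s: 25.58
ee_pos: [0.4222, 0.1706, 0.0872]
eef_rot: [0.29, 1.57, -2.852]
force: [0.3, 0.5, -3.3]
grip_width: 0.0603
```

Request:
{"op": "step_arm", "data": {"motion": [[[0.004,0,0,0,0,0],[0.002,0,0,0,0,0],[0.001,0,0,0,0,0],[0,0,0,0,0,0],[0,0,0,0,0,0]]]}}

```text
time_s: 26.2
ee_pos: [0.4223, 0.1706, 0.0806]
eef_rot: [-2.981, 1.571, 0.161]
force: [0.3, 1.1, -3.3]
grip_width: 0.0606
```

Request:
{"op": "step_arm", "data": {"motion": [[[0.001,0,0,0,0,0],[0.001,0,0,0,0,0],[0.001,0,0,0,0,0],[0,0,0,0,0,0]]]}}

```text
time_s: 26.7
ee_pos: [0.4222, 0.1706, 0.0773]
eef_rot: [0.492, 1.571, -2.65]
force: [-0.6, -0.8, -1.5]
grip_width: 0.0604
```

Request:
{"op": "step_arm", "data": {"motion": [[[0.001,0,0,0,0,0],[0,0,0,0,0,0]]]}}

```text
time_s: 26.95
ee_pos: [0.4224, 0.1706, 0.0766]
eef_rot: [-2.879, 1.571, 0.263]
force: [-0.1, -0.5, -0.8]
grip_width: 0.0603
```

Request:
{"op": "step_arm", "data": {"motion": [[[0.001,0,0,0,0,0],[0,0,0,0,0,0]]]}}

```text
time_s: 27.2
ee_pos: [0.4228, 0.1706, 0.0765]
eef_rot: [-3.075, 1.569, 0.067]
force: [-2.6, -3.8, 11.6]
grip_width: 0.0606
```

Request:
{"op": "step_arm", "data": {"motion": [[[0,0,0,0,0,0],[0,0,0,0,0,0],[0,0,0,0,0,0],[0,0,0,0,0,0]]], "fingers": 0.094}}

```text
time_s: 27.7
ee_pos: [0.4222, 0.1706, 0.0754]
eef_rot: [-0.18, 1.571, 2.962]
force: [-0.6, 0.4, -0.1]
grip_width: 0.0933
```

Request:
{"op": "step_arm", "data": {"motion": [[[-0.01,0,0,0,0,0],[-0.02,0,0,0,0,0],[-0.025,0,0,0,0,0],[-0.025,0,0,0,0,0],[-0.025,0,0,0,0,0],[-0.025,0,0,0,0,0],[0,0,0,0,0,0]]]}}

```text
time_s: 28.58
ee_pos: [0.4229, 0.1708, 0.2073]
eef_rot: [-2.826, 1.567, 0.315]
force: [-0.5, 0.7, -0.2]
grip_width: 0.0941
```

```bash
python3 - <<'E'
from h import *
go([.4475,-.0057,.205],-90)
overlay("side",[((.4223,.1704,.012),.03),((.4223,.1704,.112),.03),((.5273,.1676,.112),.03),((.4475,-.0057,.1),.03)],(190,140,310,240),6,"pics/s8.png")
E
```

```text
t 28.57 p [0.4229 0.1708 0.2073] yaw_y -89.98 xdir [ 0.0035  0.0011 -1.    ] F [-0.5   0.67 -0.15] M [0.09 0.05 0.03] w 0.0941 q [0.3  0.09 1.77 0.   1.28 1.87]
tool shift [ 0.0022  0.1765 -0.0245] tool y [ 0.    -1.    -0.001] tool z [-1.    -0.    -0.004]
turn deg (tool) [ 0.02 -0.2   0.07]
```

View pics/s8.png

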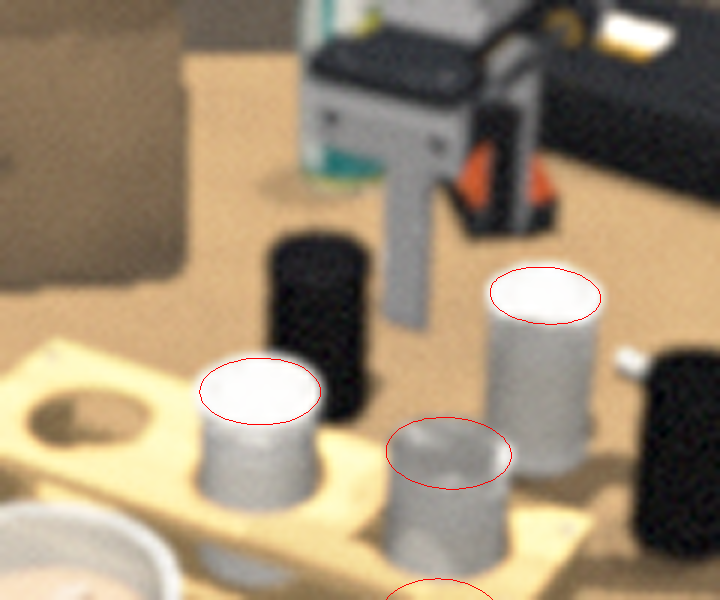

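Both light tins stand upright in wells 2 and 1, matching the z = 0.112 rings. Now I fetch the fullest tin, gripping harder.

Request:
{"op": "step_arm", "data": {"motion": [[[0,0.0295,-0.0042,0,0,0],[0,0.0295,-0.0042,0,0,0],[0,0.0295,-0.0042,0,0,0],[0,0.0295,-0.0042,0,0,0],[0,0.0295,-0.0042,0,0,0],[0,0.0295,-0.0042,0,0,0],[0,0,0,0,0,0],[0.018,0,0,0,0,0],[0.018,0,0,0,0,0],[0.018,0,0,0,0,0],[0,0,0,0,0,0]]]}}

```text
time_s: 30.0
ee_pos: [0.4466, -0.0057, 0.1501]
eef_rot: [-0.129, 1.568, 3.013]
force: [-0.1, -1.1, 1.0]
grip_width: 0.0938
```

```bash
python3 - <<'E'
from h import *
go([.4475,-.0057,.061],-90)
E
```

```text
t 30.0 p [ 0.4466 -0.0057  0.1501] yaw_y -89.95 xdir [-3.1e-03  4.0e-04 -1.0e+00] F [-0.1  -1.06  1.01] M [ 0.06 -0.03 -0.02] w 0.0938 q [-0.09  0.13  1.86  0.    1.15  1.48]
tool shift [ 0.0891  0.0001 -0.0012] tool y [ 0.001 -1.    -0.   ] tool z [-1.    -0.001  0.003]
turn deg (tool) [0.05 0.18 0.02]
```

Request:
{"op": "step_arm", "data": {"motion": [[[0.018,0,0,0,0,0],[0.018,0,0,0,0,0],[0.018,0,0,0,0,0],[0.018,0,0,0,0,0],[0.016,0,0,0,0,0],[0,0,0,0,0,0],[0,0,0,0,0,0]]]}}

```text
time_s: 30.88
ee_pos: [0.4479, -0.0062, 0.0643]
eef_rot: [3.092, 1.57, -0.049]
force: [-0.1, -0.2, 0.4]
grip_width: 0.0942
```

Request:
{"op": "step_arm", "data": {"motion": [[[0,0,0,0,0,0],[0,0,0,0,0,0],[0,0,0,0,0,0],[0,0,0,0,0,0]]], "fingers": 0.045, "squeeze": 35}}

```text
time_s: 31.38
ee_pos: [0.4475, -0.0063, 0.0636]
eef_rot: [-2.255, 1.571, 0.887]
force: [0.1, 1.2, 1.3]
grip_width: 0.0596
```

Request:
{"op": "step_arm", "data": {"motion": [[[-0.01,0,0,0,0,0],[-0.02,0,0,0,0,0],[-0.025,0,0,0,0,0],[-0.03,0,0,0,0,0],[-0.03,0,0,0,0,0],[-0.03,0,0,0,0,0],[-0.03,0,0,0,0,0],[-0.025,0,0,0,0,0],[-0.02,0,0,0,0,0],[-0.01,0,0,0,0,0],[0,0,0,0,0,0],[0,0,0,0,0,0]]]}}

```text
time_s: 32.88
ee_pos: [0.4472, -0.0064, 0.2926]
eef_rot: [-0.062, 1.569, 3.08]
force: [0.1, -0.2, -7.2]
grip_width: 0.0599
```

Request:
{"op": "step_arm", "data": {"motion": [[[0,0,0,0,0,0],[0,0,0,0,0,0],[0,0,0,0,0,0],[0,0,0,0,0,0]]]}}

```text
time_s: 33.38
ee_pos: [0.4475, -0.0064, 0.2934]
eef_rot: [-0.109, 1.571, 3.033]
force: [0.6, -0.2, -7.2]
grip_width: 0.06
```

```bash
python3 - <<'E'
from h import *
go([.4475,-.0057,.29],-90)
for n in("side","top"):
    c=camera(n); cv2.imwrite(f"pics/{n}9.png",cv2.resize(c["pixels"][60:260,120:360,::-1],None,fx=3,fy=3,interpolation=cv2.INTER_CUBIC))
E
```

```text
t 33.38 p [ 0.4475 -0.0064  0.2934] yaw_y -89.99 xdir [-1.e-04  0.e+00 -1.e+00] F [ 0.61 -0.22 -7.16] M [ 0.04 -0.    0.02] w 0.06 q [-0.1   0.01  1.65  0.    1.48  1.47]
tool shift [ 0.0034 -0.0007  0.    ] tool y [ 0. -1. -0.] tool z [-1. -0.  0.]
turn deg (tool) [0.01 0.01 0.  ]
```

View pics/side9.png

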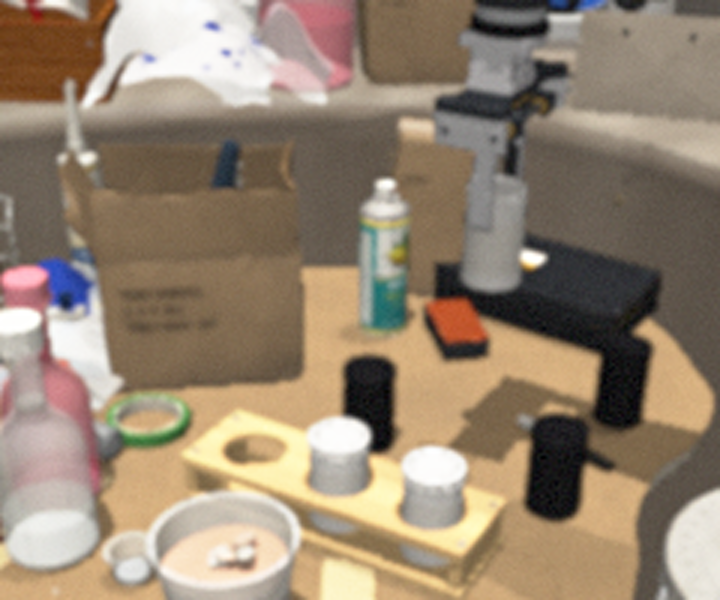

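View pics/top9.png

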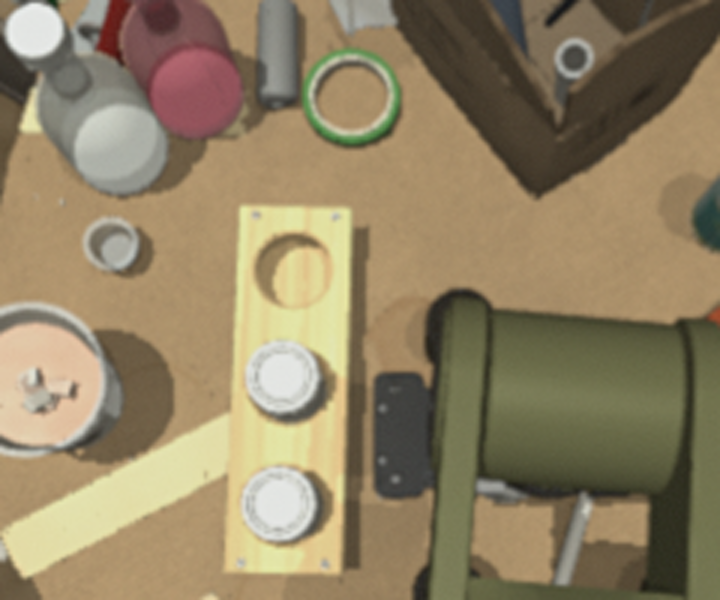

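Two tins stand in wells 2 and 1, at side crop (340,455) and (434,487) and top crop (283,378) and (281,503). The heavy tin hangs upright at side crop (495,235). By TCP height its underside is at about 0.23 m and its centre at 0.28 m. Handing in.

```bash
python3 - <<'E'
from station import ticket
print(ticket.hand_in())
E
```

```text
the job is handed in; nothing more can be done
None
```

The fullest tin is in the gripper, held upright and still. The other two stand in wells of the rack. I handed in at about 33.5 s of the 72 s allowed, and no verdict came back.

- **Hefting:** the right-hand tin read about 2 N, the near-centre tin about 6.7–7.2 N (0.7 kg, the fullest) and the far tin about 3.3 N. The force reading was noisy by about ±0.7 N, well below the gap between light and full.
- **Placing:** the right-hand tin is in the middle well and the far tin in the near well. I lowered each in small steps until it touched the floor (peaks of 9.6 and 11.6 N), then released it. I set the fullest tin back down in the same way after hefting it, before the final pick.
- **Final checks:**
  - The fullest tin is gripped at 60 mm with a 35 N squeeze. Its centre is about 0.28 m up, worked out from the gripper height.
  - Both racked tins look upright and centred in both views, and their lids match the expected 112 mm height.
  - In the final side view the spray can and sanding block look where they were. The pot looks unmoved in both views. I checked all three by eye only.
- **Disagreement:** the side and top cameras differed by up to about 3 mm near the closest well. I used the top-view position, and the tin went in without side load.

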